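# Reset the tracing light pad with a stylus

### The arm

A 6-joint arm with a two-finger parallel gripper is mounted at the origin on the work surface. World frame = base frame: x ahead of the robot, y to its left, z up, the work surface at z = 0. Lengths are in m, angles in degrees, forces in N, time in s.
With the tool pointing down it reaches from about 0.4 to 0.825 m from the base axis. Payload 7 kg.
Tool frame: the origin (TCP) lies midway between the tips of the shut fingers; the grasp point (between the pads) lies 19 mm behind it; z points along the fingers, y is the line along which they close (so a half turn about z gives the same grasp; the last joint's range is limited). The gripper opens to 88 mm and grips with 3 to 60 N. Pads are 19 mm wide; open, the fingers measure 130 mm over their backs; the gripper's body (78 mm by 193 mm) begins 47 mm behind the grasp point.
Start: joints at [85.434, 20.546, 0.682, 0, -70.136, -16.507], TCP at [0.243, 0.63, 0.227] pointing down, gripper open.
Joint ranges: [-176.03, 176.03], [-82.01, 121.73], [-58.28, 71.71], [-173.87, 95.51], [-174.79, -0.11], [-173.66, 173.66]. Speed limits (degrees/s): [136.94, 136.94, 172.46, 180, 180, 180].

### API

Orientations are given as [roll, pitch, yaw] about the fixed x, y, z axes, in that order (R = Rz(yaw) Ry(pitch) Rx(roll)).
In Python, from plant import r gives the robot as it stands. The module is installed in compiled form; this text tells all that it offers.
- The arm moves only by the tool play_rows, never from a script. Its argument "rows" is a list of rows, each an object with "slide": the shift along the tool's x, y, z as a fraction of full scale, a list of three; "delta_rot": the turn, a rotation vector about the tool's x, y, z as a fraction of full scale, a list of three; "fingers": the opening, from -1 (shut) to 1 (fully open). In form: [{"slide": [x, y, z], "delta_rot": [rx, ry, rz], "fingers": fingers}, ...]. A call has 1 to 8 rows; each row shifts and turns the commanded pose from where the row before left it, along the tool's axes as they then stand; what a row does not reach is not made up. Full scale, the value 1, is 0.15 m for a shift and 0.08 rad for a turn. A row lasts 1/8 s, in which the tool goes at most 62.5 mm and 10.7 degrees, less where a joint would pass 70% of its speed; a pose out of reach is approached as far as the arm can. A call with a number of a shift or a turn outside -1 to 1 is refused whole. A call with a gripper value outside its range is refused whole. The fingers move at their own pace and stop on an object; "squeeze" is the grip in N (left out, the last holds). Time passes only in rows, so rows that do not move let the fingers close. It gives the time, the measured TCP pose, the force, the opening and the grip force at its end, in the units of the state.
- r.get_state(): the state, without advancing time (a new reading comes with each control period).
- r.capture(name): name is "scene" or "top" or "wrist"; returns a dict with "image" (384x512x3 uint8, blue, green, red), "fx", "fy", "cx", "cy" (pixels), "R" (3x3) and "t" (3): a world point X has camera coordinates R X + t; the wrist camera has in their place "T_tool_cam" (4x4, takes a point from camera to tool coordinates, whose origin is the TCP and whose axes are the flange's). Camera axes: x right, y down, z forward; pixel columns grow to the right and rows downward; lengths in m; the calibration is good to about 2 mm. The wrist camera is an equidistant fisheye: a pixel r from the principal point sees the ray r / f radians off the axis. A picture is of the moment at which its call begins: read the wrist's pose just before it. There is no depth.
- r.close_job(): hands the job in; it is judged then, once.
The state is a dict: "time_s": time; "joints": joint angles; "qd": joint speeds; "joint_torque": joint torques, N m; "tcp_pos": TCP position; "eef_rot": TCP orientation; "contact_force": force on the tool from outside, world axes, zero at the start; "moment": the same for the moment, N m; "gripper_width": finger opening in m; "gripper_force": force on a finger pad.
Only numpy, scipy, OpenCV 4.12 (cv2) and the standard library are available. Lean on these libraries where they do the work, as an engineer would, in place of code of your own. Each camera call takes 0.05 s, during which the arm holds its last target. There are 200 camera calls.

### The job

The tracing light pad has frozen: take the orange-handled stylus out of its wooden stand and use its tip to press the recessed yellow button of the yellow-ringed controller fully down for a moment. Do not press the blue button of the other controller. Then put the stylus back upright in its stand, collar down on the rim, and let go.

Things in the scene. Friction and masses are not known exactly. Their poses are not given: they have to be found in the camera images.
- stylus_grip (a point): Centre of the orange round handle (16 mm diameter, 70 mm long) of a loose upright stylus, 146 mm long, about 60 g; z runs up along it. Below this point: black collar (38 mm diameter) from 35 to 41 mm, steel shank 10 mm in diameter to 91 mm, then a steel tip 6 mm in diameter ending flat at 111 mm. It starts in the stand, collar on the rim.
- stylus_tip (a point): Centre of the flat end of the stylus's 6 mm steel tip, 111 mm below stylus_grip along the stylus.
- stand_mouth (a point): Fixed brown wooden round stand, 64 mm in diameter (foot 88 mm), 85 mm high: this point is the centre of the top of its vertical hole, level with the rim. The hole is 26 mm in diameter and 77 mm deep. With the stylus home its collar rests flat on the rim: stylus_grip is 41 mm above, stylus_tip 70 mm below this point.
- yellow_cap (a point): Centre of the top of the yellow button (25 mm diameter), in a round well 28 mm wide in the middle of the top of a fixed white controller, 110 x 80 x 40 mm, yellow ring round the well. Released, it lies 28 mm above the work surface, 12 mm below the controller's top; it moves down with the button. A like controller with blue ring and button stands near; the two may swap places.
- yellow_button (a joint): Travel of the yellow button in m: 0 released, 0.005 fully down; a spring pushes it back up (about 1.2 N to start it, 4.2 N fully down).
- blue_button (a joint): Travel of the blue button of the other controller in m, same spring: 0 released, 0.005 fully down. It must not be pressed.
Mind the look-alikes: they are no part of the job. Of the things like the part that bears stand_mouth, leave any that is green or turquoise; of the rest the smaller one is meant.

How it is judged (in metres and radians):
On the way:
1. the yellow button is pressed fully down (at least 4 of its 5 mm) with the stylus tip on it (value of joint yellow_button above 0.004 m and distance between stylus_tip and yellow_cap below 0.014 m), for 0.1 s.
At the end, for the whole second after the job is handed in: The stylus stands in its stand's hole, collar down on the rim (tip at least 64 mm below the rim), upright within 10 degrees, let go; both buttons are up (within 1.5 mm) (horizontal distance between stylus_grip and stand_mouth below 0.02 m and z of stylus_tip in the frame of stand_mouth below -0.064 m and angle between stylus_grip's own z axis and vertical below 0.17 rad and value of joint each of yellow_button, blue_button below 0.0015 m); the robot touches nothing.
It fails at once if the blue button is pressed more than 2.5 mm (value of joint blue_button above 0.0025 m).
It fails at once if the yellow button is pressed more than 2.5 mm with the stylus tip not on it (value of joint yellow_button above 0.0025 m and distance between stylus_tip and yellow_cap above 0.02 m).
It also fails if it takes over 59 s, if anything falls off the work surface, if the arm or the gripper's body presses on something with over 40 N, if the wrist force passes 120 N, or if a joint passes its speed limit or range.

## Working session

There is one attempt and no reset: what is moved stays moved. The work goes in short steps, Python scripts to look and compute and a tool call to move; the robot and the scene stay as the last step left them, time stands still between calls to the robot, and variables do not carry over. Pictures are saved under pics/ and viewed, at most 10 in all, crops included, and the job is handed in when it is done.

Besides the shell and the picture viewer there is one more tool, called as a command line: name --argument value ..., lists and objects as JSON in quotes. play_rows: Moves the arm, as the interface text tells. Shift numbers are shares of 0.15 m and turn numbers shares of 0.08 rad, none past 1 either way. Its arguments: {"type":"object","properties":{"rows":{"type":"array"},"squeeze":{"type":"number"}},"required":["rows"]}

```bash
mkdir -p pics
python3 - <<'E'
from plant import r
import cv2,numpy as np
s=r.get_state();print({k:np.round(v,3).tolist() for k,v in s.items()})
a=[]
for n in("scene","top"):
    c=r.capture(n);cv2.imwrite(f"pics/{n}0.png",c["image"]);np.savez(n,**c)
    print(n,c["fx"],c["cx"],c["cy"],np.round(c["R"],3).tolist(),np.round(c["t"],3))
    a.append(c["image"])
E
```

```text
{'time_s': 0.0, 'joints': [85.434, 20.592, 0.631, -0.018, -70.134, -16.508], 'qd': [-0.014, -0.032, -0.038, -0.044, 0.023, 0.094], 'joint_torque': [0.0, -58.271, 29.305, 6.997, 0.007, -0.0], 'tcp_pos': [0.243, 0.629, 0.226], 'eef_rot': [179.905, -0.01, -21.081], 'contact_force': [-0.915, -0.011, 1.164], 'moment': [0.009, 0.032, -0.007], 'gripper_force': 0.0, 'gripper_width': 0.088}
scene 377.99378780567207 253.3894673119996 187.33015529265117 [[-0.602, 0.798, 0.013], [0.62, 0.477, -0.623], [-0.503, -0.367, -0.782]] [ 0.271 -0.254  1.246]
top 355.20736314318543 254.97920474385285 190.26216413124436 [[-0.031, -1.0, 0.001], [-0.997, 0.031, -0.071], [0.071, -0.003, -0.997]] [0.051 0.497 0.831]
```

View pics/scene0.png

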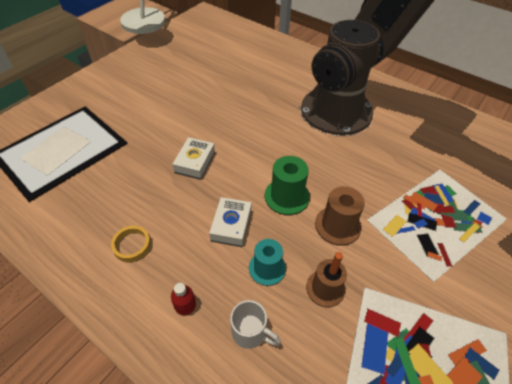

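View pics/top0.png

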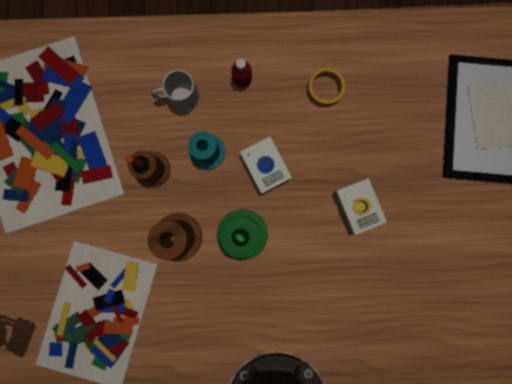

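The views show the stylus in the small brown stand, at scene (330,275) and top (140,162). The yellow controller is at scene (193,155) and top (361,206), and the blue one at top (265,163). The big brown stand and the green and turquoise ones are decoys.

```bash
cat > h.py <<'E'
import cv2,numpy as np
def load(n): return dict(np.load(n+".npz"))
def ray(c,u,v):
    d=c["R"].T@np.array([(u-c["cx"])/c["fx"],(v-c["cy"])/c["fy"],1]); return -c["R"].T@c["t"],d
def plane(c,u,v,z):
    o,d=ray(c,u,v); return o+d*(z-o[2])/d[2]
def proj(c,X):
    p=c["R"]@X+c["t"]; return np.array([c["fx"]*p[0]/p[2]+c["cx"],c["fy"]*p[1]/p[2]+c["cy"]])
def tri(c1,p1,c2,p2):
    o1,d1=ray(c1,*p1);o2,d2=ray(c2,*p2)
    s=np.linalg.lstsq(np.stack([d1,-d2],1),o2-o1,rcond=None)[0]
    a,b=o1+s[0]*d1,o2+s[1]*d2; return (a+b)/2,np.linalg.norm(a-b)
def blobs(im,lo,hi,box,mn=8):
    m=cv2.inRange(cv2.cvtColor(im,cv2.COLOR_BGR2HSV),lo,hi);k=np.zeros_like(m);x0,y0,x1,y1=box;k[y0:y1,x0:x1]=255
    n,l,st,ce=cv2.connectedComponentsWithStats(m&k)
    return [(st[i].tolist(),ce[i].round(1).tolist()) for i in range(1,n) if st[i][4]>=mn]
E
python3 - <<'E'
from h import *
S,T=load("scene"),load("top")
for n,c,bs in(("S",S,[(170,130,220,180),(315,240,350,290)]),("T",T,[(335,178,390,236),(115,140,180,195)])):
    print(n,"yel",blobs(c["image"],(20,120,90),(35,255,255),bs[0]))
    print(n,"ora",blobs(c["image"],(0,170,90),(14,255,255),bs[1]))
    print(n,"blk",blobs(c["image"],(0,0,0),(180,255,45),bs[1]))
def crop(c,x,y,w=32,h=32): return cv2.resize(c["image"][y:y+h*2,x:x+w*2],(390,390),interpolation=cv2.INTER_CUBIC)
cv2.imwrite("pics/crop.png",np.hstack([crop(S,298,245),crop(T,118,135)]))
for nm,p in(("bigbrown",(175,237)),("green",(241,235)),("teal",(206,150)),("blue",(265,163)),("yel",(361,206))):print(nm,plane(T,*p,0.04).round(3))
E
```

```text
S yel [([187, 148, 14, 10, 75], [193.3, 153.3])]
S ora [([330, 252, 12, 21, 135], [335.6, 262.1])]
S blk [([324, 265, 17, 15, 120], [331.7, 273.4])]
T yel [([353, 198, 18, 17, 205], [361.0, 206.1])]
T ora [([125, 155, 8, 8, 43], [128.4, 158.4])]
T blk [([132, 156, 18, 18, 249], [140.4, 164.4]), ([138, 157, 27, 30, 324], [153.9, 174.5])]
bigbrown [0.395 0.223 0.04 ]
green [0.395 0.071 0.04 ]
teal [0.595 0.148 0.04 ]
blue [0.56 0.01 0.04]
yel [ 0.453 -0.209  0.04 ]
```

View pics/crop.png

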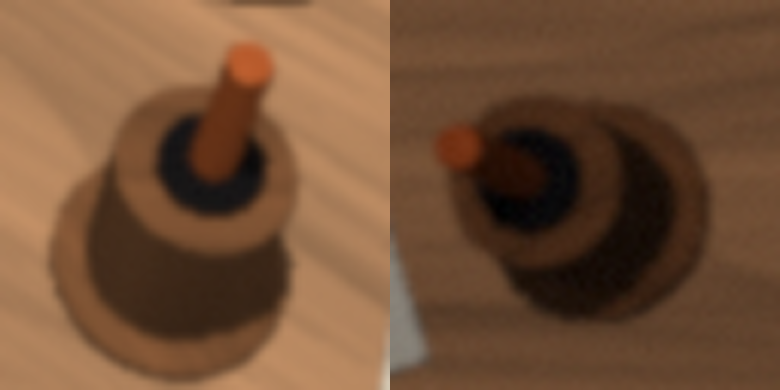

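The crops show the handle top at scene (338.6,255.3) and top (128.6,158.4), and the collar centre at scene (332.2,271.5) and top (140.4,164).

Run:
```python
from h import *
S,T=load("scene"),load("top")
p=lambda *a:print(*[np.round(x,4) for x in a])
p("htop",*tri(S,(338.6,255.3),T,(128.6,158.4)),plane(S,338.6,255.3,.161),plane(T,128.6,158.4,.161))
p("collar",*tri(S,(332.2,271.5),T,(140.4,164)),plane(S,332.2,271.5,.091),plane(T,140.4,164,.091))
p("yel",*tri(S,(193.3,153.3),T,(361,206)),plane(S,193.3,153.3,.035),plane(T,361,206,.038))
```

```text
Traceback (most recent call last):
numpy._core._exceptions._UFuncNoLoopError: ufunc 'multiply' did not contain a loop with signature matching types (dtype('<U4'), dtype('float64')) -> None
```

Run:
```python
from h import *
S,T=load("scene"),load("top")
p=lambda *a:print(*[np.round(x,4) for x in a])
p(*tri(S,(338.6,255.3),T,(128.6,158.4)),plane(S,338.6,255.3,.161),plane(T,128.6,158.4,.161))
p(*tri(S,(332.2,271.5),T,(140.4,164)),plane(S,332.2,271.5,.091),plane(T,140.4,164,.091))
p(*tri(S,(193.3,153.3),T,(361,206)),plane(S,193.3,153.3,.035),plane(T,361,206,.038))
```

```text
[0.5606 0.2877 0.1578] 0.0002 [0.5624 0.2881 0.161 ] [0.5601 0.2864 0.161 ]
[0.5597 0.2872 0.0857] 0.0006 [0.5624 0.288  0.091 ] [0.559  0.2853 0.091 ]
[ 0.4533 -0.2109  0.0352] 0.0007 [ 0.4533 -0.2114  0.035 ] [ 0.453  -0.2097  0.038 ]
```

play_rows --rows '[{"slide":[0.349,0.171,0],"delta_rot":[0,0,0],"fingers":1},{"slide":[0.349,0.171,0],"delta_rot":[0,0,0],"fingers":1},{"slide":[0.349,0.171,0],"delta_rot":[0,0,0],"fingers":1},{"slide":[0.349,0.171,0],"delta_rot":[0,0,0],"fingers":1},{"slide":[0.349,0.171,0],"delta_rot":[0,0,0],"fingers":1},{"slide":[0.349,0.171,0],"delta_rot":[0,0,0],"fingers":1},{"slide":[0.349,0.171,0],"delta_rot":[0,0,0],"fingers":1},{"slide":[0.349,0.171,0],"delta_rot":[0,0,0],"fingers":1}]'

```text
time_s: 1.1
tcp_pos: [0.5606, 0.2862, 0.2263]
eef_rot: [180.0, 0.0, -21.1]
contact_force: [0.7, 0.0, -0.5]
gripper_width: 0.0877
gripper_force: 0.0
```

play_rows --rows '[{"slide":[0,0,0],"delta_rot":[0,0,0],"fingers":1},{"slide":[0,0,0],"delta_rot":[0,0,0],"fingers":1}]'

```text
time_s: 1.35
tcp_pos: [0.5596, 0.2874, 0.2261]
eef_rot: [180.0, 0.0, -21.1]
contact_force: [0.1, 1.1, 0.2]
gripper_width: 0.088
gripper_force: 0.0
```

```bash
cat > st.py <<'E'
from plant import r
from h import *
from scipy.spatial.transform import Rotation as Ro
s=r.get_state();P=np.array(s["tcp_pos"]);Rm=Ro.from_euler("xyz",s["eef_rot"],degrees=True).as_matrix()
def to(X): return (Rm.T@(np.array(X)-P)/.15).round(3)   # slide units
def wproj(c,X):
    q=np.linalg.inv(c["T_tool_cam"])@np.r_[Rm.T@(np.array(X)-P),1];th=np.arctan2(np.hypot(q[0],q[1]),q[2]);a=np.arctan2(q[1],q[0])
    return np.array([c["cx"]+c["fx"]*th*np.cos(a),c["cy"]+c["fy"]*th*np.sin(a)])
def wplane(c,u,v,z):
    x,y=(u-c["cx"])/c["fx"],(v-c["cy"])/c["fy"];th=np.hypot(x,y);k=np.sin(th)/th
    M=c["T_tool_cam"];d=Rm@M[:3,:3]@np.array([x*k,y*k,np.cos(th)]);o=P+Rm@M[:3,3]
    return o+d*(z-o[2])/d[2]
E
python3 - <<'E'
from st import *
print({k:np.round(s[k],4).tolist() for k in("time_s","tcp_pos","eef_rot","joints","contact_force")},to([.5605,.287,.112]))
c=r.capture("wrist");im=c["image"].copy()
print(c["fx"],c["cx"],c["cy"],np.round(c["T_tool_cam"],3).tolist())
for X in([.5605,.287,.161],[.5605,.287,.091]):
    u=wproj(c,X);print(u);cv2.drawMarker(im,tuple(int(x) for x in u),(255,0,255),0,9)
cv2.imwrite("pics/w1.png",im);np.savez("w1",**c)
E
```

```text
{'time_s': 1.35, 'tcp_pos': [0.5596, 0.2874, 0.2261], 'eef_rot': [179.9624, 0.0343, -21.1385], 'joints': [44.9249, 16.3166, -5.4626, -0.0173, -68.2692, 23.943], 'contact_force': [0.0595, 1.1173, 0.2122]} [ 0.007 -0.     0.76 ]
297.3186396354542 258.41457812717977 187.59713622899008 [[0.001, -0.962, -0.272, 0.072], [1.0, 0.001, -0.0, 0.001], [0.0, -0.272, 0.962, -0.159], [0.0, 0.0, 0.0, 1.0]]
[257.23140134 196.67294702]
[257.46460859 175.92753648]
```

View pics/w1.png

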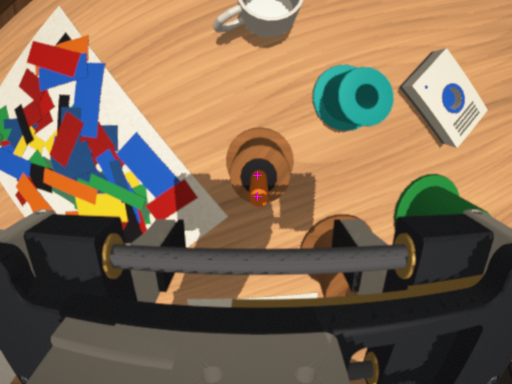

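The wrist view shows the handle top at (258,196) and the collar at (258,174). The predicted marks match to about 1 mm, so I'm descending to grasp.

play_rows --rows '[{"slide":[0.007,0,0.25],"delta_rot":[0,0,0],"fingers":1},{"slide":[0,0,0.25],"delta_rot":[0,0,0],"fingers":1},{"slide":[0,0,0.18],"delta_rot":[0,0,0],"fingers":1},{"slide":[0,0,0.08],"delta_rot":[0,0,0],"fingers":1},{"slide":[0,0,0],"delta_rot":[0,0,0],"fingers":1}]'

```text
time_s: 2.02
tcp_pos: [0.5601, 0.2881, 0.1123]
eef_rot: [179.9, 0.0, -21.0]
contact_force: [0.3, 0.0, 0.3]
gripper_width: 0.0876
gripper_force: 0.0
```

play_rows --rows '[{"slide":[0,0,0],"delta_rot":[0,0,0],"fingers":-1},{"slide":[0,0,0],"delta_rot":[0,0,0],"fingers":-1},{"slide":[0,0,0],"delta_rot":[0,0,0],"fingers":-1},{"slide":[0,0,0],"delta_rot":[0,0,0],"fingers":-1},{"slide":[0,0,0],"delta_rot":[0,0,0],"fingers":-1},{"slide":[0,0,0],"delta_rot":[0,0,0],"fingers":-1},{"slide":[0,0,0],"delta_rot":[0,0,0],"fingers":-1},{"slide":[0,0,0],"delta_rot":[0,0,0],"fingers":-1}]' --squeeze 40

```text
time_s: 3.02
tcp_pos: [0.5607, 0.2873, 0.1125]
eef_rot: [180.0, 0.0, -21.1]
contact_force: [0.1, -0.5, -1.5]
gripper_width: 0.015
gripper_force: 40.0
```

play_rows --rows '[{"slide":[0,0,-0.1],"delta_rot":[0,0,0],"fingers":-1},{"slide":[0,0,-0.25],"delta_rot":[0,0,0],"fingers":-1},{"slide":[0,0,-0.25],"delta_rot":[0,0,0],"fingers":-1},{"slide":[0,0,-0.2],"delta_rot":[0,0,0],"fingers":-1},{"slide":[0,0,-0.07],"delta_rot":[0,0,0],"fingers":-1},{"slide":[0,0,0],"delta_rot":[0,0,0],"fingers":-1}]'

```text
time_s: 3.78
tcp_pos: [0.5607, 0.2875, 0.2436]
eef_rot: [-179.9, -0.0, -21.1]
contact_force: [-0.4, -0.6, -0.3]
gripper_width: 0.0151
gripper_force: 40.0
```

Run:
```python
from st import *
print(P,s["eef_rot"],s["gripper_width"],to([.4533,-.2108,.2425]))
for n in("scene","top"):
    c=r.capture(n);np.savez(n+"1",**c)
    # tip / handle top predicted if held 5mm below grasp pt
    for d in(-.111,.035):
        X=P+[0,0,.0135+d]; print(n,d,proj(c,X).round(1))
    if n=="scene": print(blobs(c["image"],(0,170,60),(14,255,255),(290,170,370,300))); cv2.imwrite("pics/s1.png",cv2.resize(c["image"][130:330,250:450],(600,600)))
```

```text
[0.56072232 0.28746426 0.24364009] [-1.79931712e+02 -1.70336539e-02 -2.10808211e+01] 0.015089423512114208 [0.527 3.357 0.004]
scene -0.111 [337.3 258.1]
scene 0.035 [353.6 216.4]
[([342, 227, 8, 16, 85], [345.3, 235.0])]
top -0.111 [130.7 159.3]
top 0.035 [ 99.5 145.1]
```

View pics/s1.png

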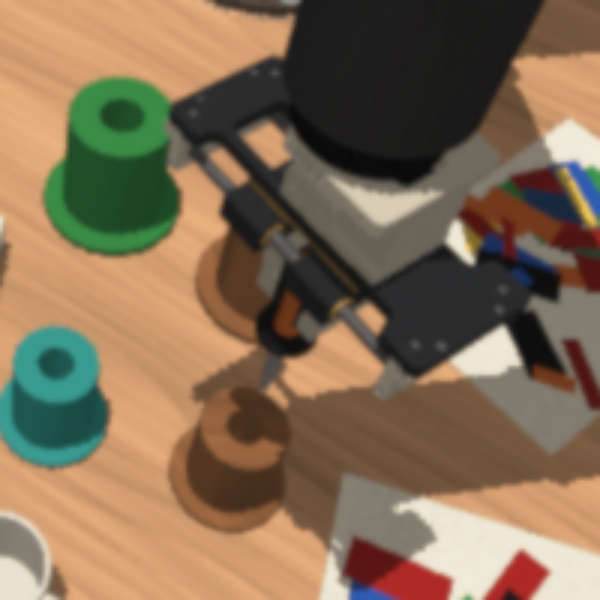

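The tip hangs at crop (265,387), about scene (338.3,259). That is within 1 px of the prediction, so the stylus is held upright. I'll carry it to a point above the yellow button.

play_rows --rows '[{"slide":[0.03,0.2,0],"delta_rot":[0,0,0],"fingers":-1},{"slide":[0.06,0.36,0],"delta_rot":[0,0,0],"fingers":-1},{"slide":[0.06,0.38,0],"delta_rot":[0,0,0],"fingers":-1},{"slide":[0.06,0.38,0],"delta_rot":[0,0,0],"fingers":-1},{"slide":[0.06,0.38,0],"delta_rot":[0,0,0],"fingers":-1},{"slide":[0.06,0.38,0],"delta_rot":[0,0,0],"fingers":-1},{"slide":[0.06,0.38,0],"delta_rot":[0,0,0],"fingers":-1},{"slide":[0.06,0.38,0],"delta_rot":[0,0,0],"fingers":-1}]'

```text
time_s: 4.88
tcp_pos: [0.4692, -0.136, 0.242]
eef_rot: [180.0, 0.1, -21.1]
contact_force: [0.8, -0.7, 0.2]
gripper_width: 0.0154
gripper_force: 40.0
```

play_rows --rows '[{"slide":[0.05,0.32,0],"delta_rot":[0,0,0],"fingers":-1},{"slide":[0.027,0.197,0],"delta_rot":[0,0,0],"fingers":-1},{"slide":[0,0,0],"delta_rot":[0,0,0],"fingers":-1},{"slide":[0,0,0],"delta_rot":[0,0,0],"fingers":-1}]'

```text
time_s: 5.38
tcp_pos: [0.453, -0.2107, 0.2421]
eef_rot: [180.0, 0.1, -21.1]
contact_force: [-0.4, -0.3, -1.2]
gripper_width: 0.0156
gripper_force: 40.0
```

Run:
```python
from st import *
print(P,s["eef_rot"],s["time_s"],s["gripper_width"],to([.4533,-.2108,.17]))
c=r.capture("wrist");im=c["image"].copy()
u=wproj(c,[.4533,-.2108,.028]);print(u)
cv2.drawMarker(im,tuple(int(x) for x in u),(255,0,255),0,9)
t=wproj(c,P+[0,0,.0135-.111]);print("tip",t)
cv2.drawMarker(im,tuple(int(x) for x in t),(0,255,0),0,9)
cv2.imwrite("pics/w2.png",im)
```

```text
[ 0.45299957 -0.21073078  0.2421473 ] [ 1.79984199e+02  9.44365925e-02 -2.11103881e+01] 5.375 0.015599343249623216 [ 0.003 -0.     0.481]
[257.6135155  161.76919133]
tip [257.33023703 186.69027865]
```

View pics/w2.png

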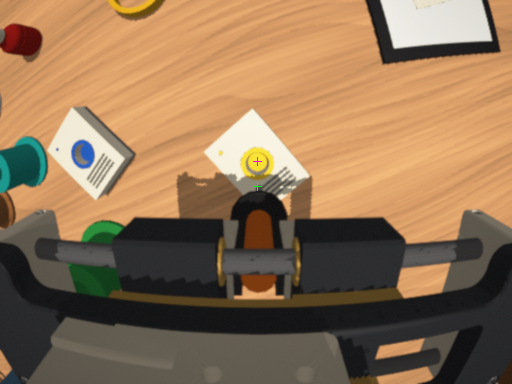

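The button is at (257,161), right on the predicted mark. I'll lower the tip to just above the controller top.

play_rows --rows '[{"slide":[0.002,0,0.15],"delta_rot":[0,0,0],"fingers":-1},{"slide":[0,0,0.25],"delta_rot":[0,0,0],"fingers":-1},{"slide":[0,0,0.16],"delta_rot":[0,0,0],"fingers":-1},{"slide":[0,0,0.08],"delta_rot":[0,0,0],"fingers":-1},{"slide":[0,0,0],"delta_rot":[0,0,0],"fingers":-1},{"slide":[0,0,0],"delta_rot":[0,0,0],"fingers":-1}]'

```text
time_s: 6.18
tcp_pos: [0.4545, -0.2109, 0.148]
eef_rot: [-180.0, -0.1, -21.0]
contact_force: [0.9, 0.2, 0.1]
gripper_width: 0.0156
gripper_force: 40.0
```

Run:
```python
from st import *
print(P,s["eef_rot"],s["contact_force"])
c=r.capture("wrist");im=c["image"].copy()
for X in([.4533,-.2108,.028],P+[0,0,.0135-.111]): print(wproj(c,X))
S=r.capture("scene")
print(proj(S,P+[0,0,.0135-.111]),proj(S,np.array([.4533,-.2108,.028])))
a=cv2.resize(im[130:230,210:310],(390,390),interpolation=2);b=cv2.resize(S["image"][115:175,165:225],(390,390),interpolation=2)
cv2.imwrite("pics/w3.png",np.hstack([a,b]))
```

```text
[ 0.45450979 -0.21092165  0.14804203] [-1.79990697e+02 -8.63458145e-02 -2.10341974e+01] [0.85348098 0.21699323 0.13325766]
[257.79838531 181.95588711]
[257.38134728 187.02142085]
[192.49632408 149.76474298] [193.7185184  155.10363473]
```

View pics/w3.png

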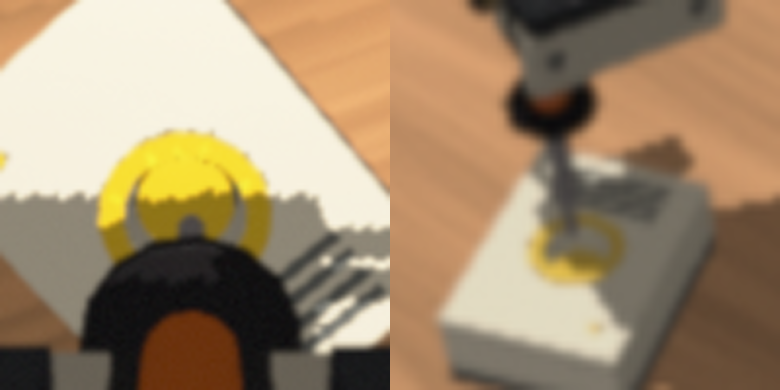

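The tip is over the well, at wrist crop (189,225) and scene crop (570,240). I'll press now.

play_rows --rows '[{"slide":[-0.005,0,0.08],"delta_rot":[0,0,0],"fingers":-1},{"slide":[0,0,0.06],"delta_rot":[0,0,0],"fingers":-1},{"slide":[0,0,0.02],"delta_rot":[0,0,0],"fingers":-1},{"slide":[0,0,0],"delta_rot":[0,0,0],"fingers":-1}]'

```text
time_s: 6.78
tcp_pos: [0.4529, -0.2108, 0.1229]
eef_rot: [180.0, 0.0, -21.1]
contact_force: [0.1, 0.3, 1.4]
gripper_width: 0.0154
gripper_force: 40.0
```

play_rows --rows '[{"slide":[0,0,0.02],"delta_rot":[0,0,0],"fingers":-1},{"slide":[0,0,0.014],"delta_rot":[0,0,0],"fingers":-1},{"slide":[0,0,0],"delta_rot":[0,0,0],"fingers":-1},{"slide":[0,0,0],"delta_rot":[0,0,0],"fingers":-1}]'

```text
time_s: 7.28
tcp_pos: [0.4536, -0.2112, 0.1197]
eef_rot: [180.0, -0.1, -21.0]
contact_force: [-3.6, 0.9, 16.5]
gripper_width: 0.0153
gripper_force: 40.0
```

The force is 16.5 N, well above the 4.2 N spring, and the tip height is about 22–23 mm, so the button is fully down. I'll hold briefly, then lift and go back.

play_rows --rows '[{"slide":[0,0,0],"delta_rot":[0,0,0],"fingers":-1},{"slide":[0,0,0],"delta_rot":[0,0,0],"fingers":-1},{"slide":[0,0,-0.1],"delta_rot":[0,0,0],"fingers":-1},{"slide":[0,0,-0.2],"delta_rot":[0,0,0],"fingers":-1},{"slide":[0,0,-0.25],"delta_rot":[0,0,0],"fingers":-1},{"slide":[0,0,-0.2],"delta_rot":[0,0,0],"fingers":-1},{"slide":[0,0,-0.1],"delta_rot":[0,0,0],"fingers":-1},{"slide":[0,0,0],"delta_rot":[0,0,0],"fingers":-1}]'

```text
time_s: 8.28
tcp_pos: [0.4533, -0.2107, 0.246]
eef_rot: [-180.0, -0.1, -21.1]
contact_force: [0.5, -0.0, -2.0]
gripper_width: 0.0153
gripper_force: 40.0
```

play_rows --rows '[{"slide":[-0.03,-0.2,0],"delta_rot":[0,0,0],"fingers":-1},{"slide":[-0.06,-0.36,0],"delta_rot":[0,0,0],"fingers":-1},{"slide":[-0.06,-0.38,0],"delta_rot":[0,0,0],"fingers":-1},{"slide":[-0.06,-0.38,0],"delta_rot":[0,0,0],"fingers":-1},{"slide":[-0.06,-0.38,0],"delta_rot":[0,0,0],"fingers":-1},{"slide":[-0.06,-0.38,0],"delta_rot":[0,0,0],"fingers":-1},{"slide":[-0.06,-0.38,0],"delta_rot":[0,0,0],"fingers":-1},{"slide":[-0.06,-0.38,0],"delta_rot":[0,0,0],"fingers":-1}]'

```text
time_s: 9.28
tcp_pos: [0.5426, 0.2127, 0.2436]
eef_rot: [179.9, 0.1, -21.1]
contact_force: [0.7, 0.1, -1.0]
gripper_width: 0.0155
gripper_force: 40.0
```

play_rows --rows '[{"slide":[-0.05,-0.32,0],"delta_rot":[0,0,0],"fingers":-1},{"slide":[-0.027,-0.197,0],"delta_rot":[0,0,0],"fingers":-1},{"slide":[0,0,0],"delta_rot":[0,0,0],"fingers":-1},{"slide":[0,0,0],"delta_rot":[0,0,0],"fingers":-1}]'

```text
time_s: 9.78
tcp_pos: [0.5596, 0.287, 0.2438]
eef_rot: [179.9, 0.1, -21.1]
contact_force: [0.1, -1.3, 0.3]
gripper_width: 0.0154
gripper_force: 40.0
```

Run:
```python
from st import *
print(P,s["eef_rot"],s["gripper_width"],to([.5605,.2873,.1125]))
S=r.capture("scene");print(proj(S,P+[0,0,.0135-.111]))
O=load("scene1")["image"]
f=lambda i:cv2.resize(i[205:305,300:365],(390,600),interpolation=2)
cv2.imwrite("pics/s2.png",np.hstack([f(O),f(S["image"])]))
p=lambda u,v:plane(S,u,v,.085).round(4)
print("rim",p(331.5,272.2))
```

```text
[0.55962184 0.28697457 0.24376871] [ 1.79859874e+02  8.22706361e-02 -2.10702117e+01] 0.015394930088269476 [ 0.006 -0.006  0.875]
[337.37371647 257.57374889]
rim [0.5615 0.287  0.085 ]
```

View pics/s2.png

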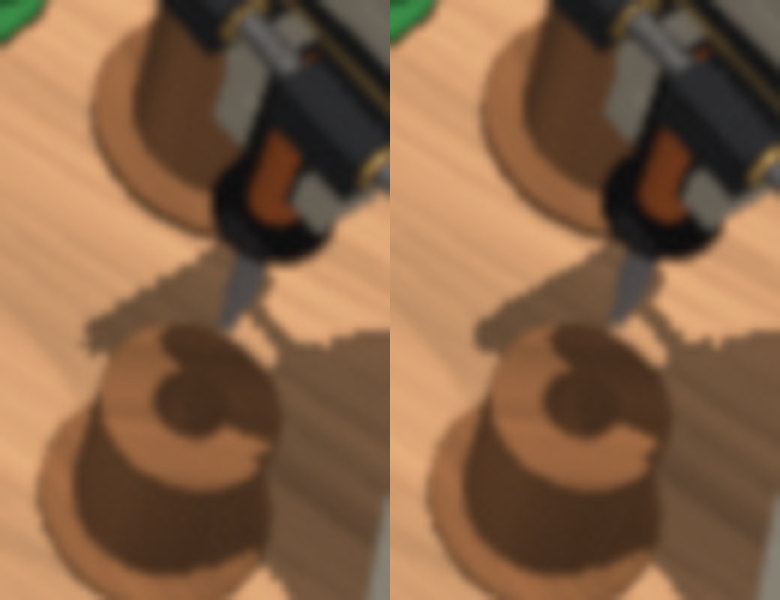

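The pose in hand matches the earlier picture: the tip is at crop (230,325) in the left frame and (620,325) in the right, so there was no slip. I'll insert it.

play_rows --rows '[{"slide":[0.004,-0.003,0.12],"delta_rot":[0,0,0],"fingers":-1},{"slide":[0,0,0.2],"delta_rot":[0,0,0],"fingers":-1},{"slide":[0,0,0.2],"delta_rot":[0,0,0],"fingers":-1},{"slide":[0,0,0.15],"delta_rot":[0,0,0],"fingers":-1},{"slide":[0,0,0.12],"delta_rot":[0,0,0],"fingers":-1},{"slide":[0,0,0.06],"delta_rot":[0,0,0],"fingers":-1},{"slide":[0,0,0.01],"delta_rot":[0,0,0],"fingers":-1},{"slide":[0,0,0],"delta_rot":[0,0,0],"fingers":-1}]'

```text
time_s: 10.82
tcp_pos: [0.5614, 0.288, 0.1171]
eef_rot: [-179.9, -0.0, -21.1]
contact_force: [0.3, 1.0, -0.8]
gripper_width: 0.0157
gripper_force: 40.0
```

play_rows --rows '[{"slide":[0,0,0.015],"delta_rot":[0,0,0],"fingers":-1},{"slide":[0,0,0.01],"delta_rot":[0,0,0],"fingers":-1},{"slide":[0,0,0],"delta_rot":[0,0,0],"fingers":-1},{"slide":[0,0,0],"delta_rot":[0,0,0],"fingers":-1}]'

```text
time_s: 11.32
tcp_pos: [0.5611, 0.2878, 0.1128]
eef_rot: [-180.0, -0.0, -21.1]
contact_force: [-0.9, 0.3, -1.2]
gripper_width: 0.0154
gripper_force: 40.0
```

play_rows --rows '[{"slide":[0,0,0],"delta_rot":[0,0,0],"fingers":-0.4},{"slide":[0,0,0],"delta_rot":[0,0,0],"fingers":-0.2},{"slide":[0,0,0],"delta_rot":[0,0,0],"fingers":0.3},{"slide":[0,0,0],"delta_rot":[0,0,0],"fingers":1},{"slide":[0,0,0],"delta_rot":[0,0,0],"fingers":1},{"slide":[0,0,0],"delta_rot":[0,0,0],"fingers":1}]'

```text
time_s: 12.08
tcp_pos: [0.561, 0.2878, 0.1127]
eef_rot: [-180.0, -0.0, -21.1]
contact_force: [-0.8, -0.6, -0.2]
gripper_width: 0.07
gripper_force: 0.0
```

play_rows --rows '[{"slide":[0,0,-0.1],"delta_rot":[0,0,0],"fingers":1},{"slide":[0,0,-0.2],"delta_rot":[0,0,0],"fingers":1},{"slide":[0,0,-0.25],"delta_rot":[0,0,0],"fingers":1},{"slide":[0,0,-0.25],"delta_rot":[0,0,0],"fingers":1},{"slide":[-0.2,0,-0.2],"delta_rot":[0,0,0],"fingers":1},{"slide":[-0.3,0,0],"delta_rot":[0,0,0],"fingers":1},{"slide":[-0.2,0,0],"delta_rot":[0,0,0],"fingers":1},{"slide":[0,0,0],"delta_rot":[0,0,0],"fingers":1}]'

```text
time_s: 13.08
tcp_pos: [0.4617, 0.3263, 0.2646]
eef_rot: [-179.9, -0.0, -20.9]
contact_force: [0.1, 0.4, 0.9]
gripper_width: 0.0876
gripper_force: 0.0
```

Run:
```python
from st import *
print(P,s["qd"],s["gripper_width"],s["time_s"])
S=r.capture("scene");O=load("scene")["image"];T=r.capture("top")
f=lambda i:cv2.resize(i[230:310,298:363],(390,480),interpolation=2)
cv2.imwrite("pics/s3.png",np.hstack([f(O),f(S["image"])]))
print(blobs(S["image"],(0,170,90),(14,255,255),(315,240,350,290)),blobs(S["image"],(20,120,90),(35,255,255),(170,130,220,180)))
```

```text
[0.46173004 0.32626113 0.26462514] [-1.86681127  1.67090695  1.16214121  0.616784    0.12790607  1.46796218] 0.08758691507726182 13.075
[([330, 253, 13, 21, 149], [335.8, 263.0])] [([187, 148, 14, 10, 74], [193.4, 153.4])]
```

View pics/s3.png

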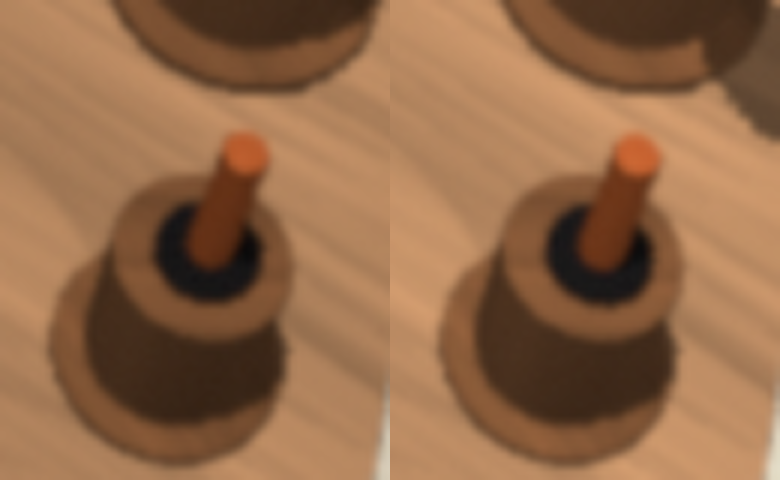

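The stylus stands upright with its collar on the rim, the same as at the start, with the handle top at crop (636,156). The yellow blob is unchanged too, so the button is up.

```bash
python3 -c "
from plant import r
print(r.close_job())"
```

```text
the job is handed in; nothing more can be done
None
```

I pressed the yellow button fully down with the stylus tip, put the stylus back upright in its stand with the collar on the rim, let go, and handed the job in at about 13 s; no verdict was returned.

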